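# Release the wide tube from the bench dispenser

### The job

Two identical dispensers stand on the culture bench, one holding a wide tube and one a narrow tube. Push the sprung plunger beside the wide tube's chute fully down, hold it there about a second while the tube rolls down into the catch tray at the front of its chute, then let the plunger come all the way up again. Leave the narrow tube's dispenser unpressed.

Things in the scene. Friction and masses are not known exactly. Their poses are not given: they have to be found in the camera images.
- dispenser: The wide tube's dispenser, fixed: open white chute 200 long (x), 134 wide (y), walls 40 high at the front, 82 at the back; its floor slopes 12 deg down to a catch tray at the front (-x) behind a 42 high lip, inner face x = -109. Origin on the bench on the chute's centre line; z up, x to the back, +y to the plunger side. A like dispenser with a narrow tube stands beside it. Sizes in mm.
- plunger (a joint): Wide tube's plunger: flat black knob 36 mm across, 12 thick; centre of its top at (-12, 92, 105) mm in the dispenser's frame when up. Value: travel straight down, m; 0 up, 0.020 fully down at a stop. Springs back; push 2 N at top, 8 N at bottom. It carries the bar (14 mm proud of the chute floor, x = -12) that holds the tube; nothing within 45 mm of the knob is above 80 mm.
- tube: Wide white screw-cap tube, orange cap, 30 mm diameter, 115 mm long, about 35 g, loose, lying across the chute. Origin at its middle, y along its axis to the cap. In the dispenser's frame its middle is at x = +4, z = 56 mm while the bar holds it, and about x = -94, z = 35 mm once it has rolled against the lip.
- other_plunger (a joint): Travel (m) of the same sort of plunger on the other dispenser, the one with the narrow tube (17 mm diameter, white, orange cap): 0 up, 0.020 fully down. It is to stay up. The two knobs are at least 190 mm apart.

How it is judged:
By the outcome, as a careful person would: the job done as asked, in the order asked, and still so for the second after the job is handed in, with the robot touching nothing.
It also fails if it takes over 32 s, if anything falls off the work surface, if the arm or the gripper's body presses on something with over 40 N, if the wrist force passes 120 N, or if a joint passes its speed limit or range.

### The arm

A 6-joint arm with a two-finger parallel gripper is mounted at the origin on the work surface. World frame = base frame: x ahead of the robot, y to its left, z up, the work surface at z = 0. Lengths are in m, angles in rad, forces in N, time in s.
With the tool pointing down it reaches from about 0.375 to 0.9 m from the base axis. Payload 3.1 kg.
Tool frame: the origin (TCP) lies on the centre line of the jaws, within the pads' length; the fingertips stand robot.nose_length ahead of it and the grasp point (between the pads) lies 6 mm ahead of it (robot.nose_length is the distance from the TCP to the fingertips, in m); z points along the fingers, y is the line along which they close (so a half turn about z gives the same grasp; the last joint's range is limited). The gripper opens to 87 mm and grips with 3 to 60 N. Pads are 19 mm wide; open, the fingers measure 117 mm over their backs; the gripper's body (75 mm by 190 mm) begins 51 mm behind the grasp point.
Start: joints at [-1.478, 0.527, 1.433, -0, 1.181, -0.178], TCP at [0.167, -0.602, 0.212] pointing down, gripper open.
Joint ranges: [-3.08, 3.08], [-0.75, 2.2], [0.22, 2.44], [-1.43, 4.57], [0, 2.65], [-2.85, 2.85]. Speed limits (rad/s): [2.79, 2.79, 3.14, 3.14, 3.14, 3.14].

### API

Orientations are given as a unit quaternion [x, y, z, w].
In Python, from rig import robot gives the robot as it stands.
- The arm moves only by the shell command python3 -m crank 'ROWS' [FORCE]. ROWS is JSON, one flat list of numbers, 7 for each row, row after row: the shift along the tool's x, y, z in mm, then the turn, a rotation vector about the tool's x, y, z in degrees, then the closure in counts, from 0 (fully open) to 255 (shut). In form: [x, y, z, ax, ay, az, fingers, x, y, z, ax, ay, az, fingers, ...]. A call has exactly 5 rows; each row is the pose to reach, as a shift and turn from the pose commanded when the call began, along the tool's axes at that moment; what a row does not reach only later rows make up. A row lasts 1/12 s, in which the tool goes at most 41.7 mm and 7.16 degrees, less where a joint would pass 70% of its speed; a pose out of reach is approached as far as the arm can. A call with a gripper value outside its range is refused whole. The fingers move at their own pace and stop on an object; FORCE is the grip in N (left out, the last holds). Time passes only in rows, so rows that repeat a pose let the fingers close, or fill a call up. It gives the time, the measured TCP pose, the force, the opening and the grip force at its end, in the units of the state.
- robot.get_obs(): the state, without advancing time (a new reading comes with each control period).
- robot.camera(name): name is "scene" or "top"; returns a dict with "pixels" (400x640x3 uint8, red, green, blue), "intrinsics" (3x3 intrinsics, pixels), "k1" (the pictures are not rectified: a ray, as slopes to the right and down, at radius r is drawn at 1 + k1 r^2 times it, then the intrinsics apply), "extrinsics" (4x4, takes a point from camera to world coordinates). Camera axes: x right, y down, z forward; pixel columns grow to the right and rows downward; lengths in m; the calibration is good to about 2 mm. A picture is of the moment at which its call begins. There is no depth.
- robot.hand_in(): hands the job in; it is judged then, once.
The state is a dict: "time": time; "q": joint angles; "joint_velocities": joint speeds; "joint_torque": joint torques, N m; "position": TCP position; "tool_rot": TCP orientation; "ft_force": force on the tool from outside, world axes, zero at the start; "moment": the same for the moment, N m; "grip_width": finger opening in m; "grip_force": force on a finger pad.
Only numpy, scipy, OpenCV 4.12 (cv2) and the standard library are available. Lean on these libraries where they do the work, as an engineer would, in place of code of your own. Each camera call takes 0.05 s, during which the arm holds its last target. There are 200 camera calls.

## Working session

There is one attempt and no reset: what is moved stays moved. The work goes in short steps, Python scripts to look and compute and a shell command to move; the robot and the scene stay as the last step left them, time stands still between calls to the robot, and variables do not carry over. Pictures are saved under pics/ and viewed, at most 10 in all, crops included, and the job is handed in when it is done.

```bash
ls; mkdir -p pics; python3 - <<'E'
from rig import robot
import cv2,numpy as np
for n in("scene","top"):
    c=robot.camera(n); cv2.imwrite(f"pics/{n}0.png",c["pixels"][:,:,::-1]); np.savez(f"{n}0.npz",**c)
    print(n,c["intrinsics"],c["k1"],c["extrinsics"])
print(robot.get_obs(),robot.nose_length)
E
```

```text
pics
scene [[475.12273212   0.         323.68049992]
 [  0.         475.12273212 197.22176145]
 [  0.           0.           1.        ]] -0.14263419628302237 [[-0.49274745  0.55259372 -0.67219055  1.16531111]
 [ 0.86989302  0.29324138 -0.39660513  0.38862384]
 [-0.02204742 -0.78016003 -0.62519136  0.66897883]
 [ 0.          0.          0.          1.        ]]
top [[479.05163976   0.         325.60244962]
 [  0.         479.05163976 189.98875835]
 [  0.           0.           1.        ]] -0.1069030714884303 [[ 3.38050630e-03 -9.86534216e-01  1.63520071e-01  3.80540883e-01]
 [-9.99747529e-01  2.98253176e-04  2.24675158e-02 -1.13838560e-02]
 [-2.22137435e-02 -1.63554738e-01 -9.86284136e-01  1.01420029e+00]
 [ 0.00000000e+00  0.00000000e+00  0.00000000e+00  1.00000000e+00]]
{'time': 0.1, 'q': array([-1.47849699e+00,  5.28393891e-01,  1.43377181e+00,  7.01874266e-06,
        1.18140023e+00, -1.78483138e-01]), 'joint_velocities': array([-0.00074116, -0.00217646, -0.00295152,  0.00048839, -0.0011549 ,
       -0.00069425]), 'joint_torque': array([-5.62068919e-05, -4.40986311e+01, -1.77150679e+01,  6.34859875e-02,
        5.34466084e-02, -4.05521666e-05]), 'position': array([ 0.16715536, -0.60152756,  0.21115755]), 'tool_rot': array([ 9.90848296e-01,  1.34976591e-01,  4.57452514e-05, -9.85581759e-04]), 'ft_force': array([-0.3406817 ,  1.72499359, -0.12887578]), 'moment': array([ 0.01167061,  0.01402582, -0.01893653]), 'grip_force': 0.0, 'grip_width': 0.08698634691596122} 0.025
```

View pics/top0.png

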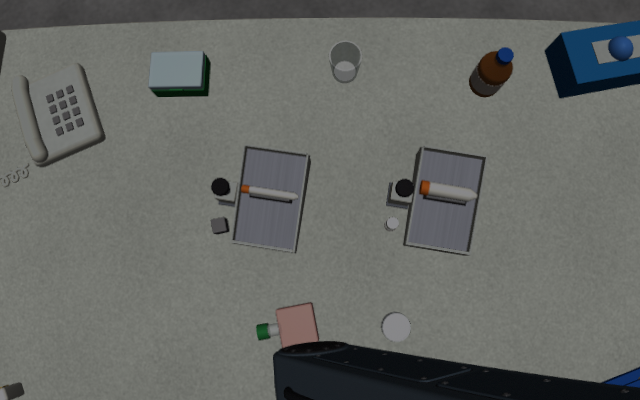

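View pics/scene0.png

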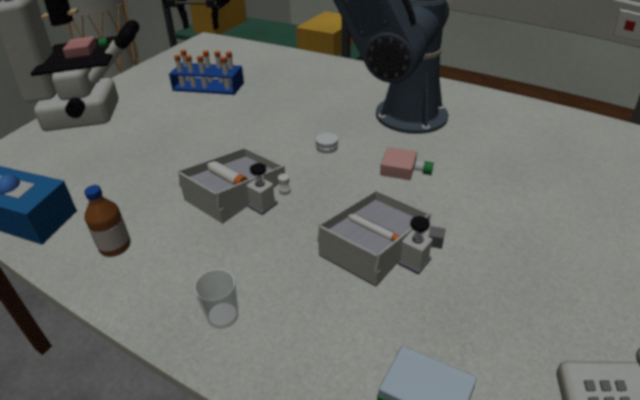

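The right-hand dispenser in the top view (tube at about (448,191), knob at (404,187)) is the wide one. In the scene view its knob is at (258,170). The narrow one's knob is at (220,186) in top and (420,224) in scene. I'll measure the wide knob in both views.

```bash
cat > m.py <<'E'
import cv2,numpy as np
from rig import robot
def ray(c,p):
    K,E=c["intrinsics"],c["extrinsics"]; k=float(c["k1"])
    u=cv2.undistortPoints(np.array([[p]],float),K,np.array([k,0,0,0.]))[0,0]
    return E[:3,3],E[:3,:3]@np.r_[u,1]
def onz(c,p,z):
    o,d=ray(c,p); return o+d*(z-o[2])/d[2]
def blob(c,p,r,thr):
    g=c["pixels"].max(2); m=np.zeros_like(g); x,y=p; m[y-r:y+r,x-r:x+r]=(g[y-r:y+r,x-r:x+r]<thr)*255
    n,l,s,ce=cv2.connectedComponentsWithStats(m); i=1+np.argmax(s[1:,4]); return ce[i],s[i]
def tri(a,b):
    (o,d),(p,e)=a,b; t=np.linalg.lstsq(np.c_[d,-e],p-o,rcond=None)[0]
    x,y=o+t[0]*d,p+t[1]*e; return (x+y)/2,np.linalg.norm(x-y)
E
python3 - <<'E'
from m import *
T,S=[dict(np.load(f"{n}0.npz")) for n in("top","scene")]
for pt,ps in(((404,187),(258,170)),((220,186),(420,224))):
  for thr in(25,35,45):
    a,sa=blob(T,pt,14,thr);b,sb=blob(S,ps,13,thr)
    print(thr,a,sa,b,sb,onz(T,a,.105),onz(S,b,.105),tri(ray(T,a),ray(S,b)))
# chute axis from top rims
f=[onz(T,p,z)for p,z in(((405,247),.04),((469,253),.04),((485,156),.082),((421,149),.082))];print(np.round(f,4))
im=np.hstack([cv2.resize(T["pixels"][140:260,370:500],None,fx=3,fy=3,interpolation=2),cv2.resize(S["pixels"][140:260,170:300],None,fx=3,fy=3,interpolation=2)])
cv2.imwrite("pics/c1.png",np.clip(im[:,:,::-1]*1.6,0,255))
E
```

```text
25 [404.17991632 187.78242678] [396 180  18  17 239] [257.85321101 168.86238532] [251 164  14  11 109] [ 0.53553866 -0.14189821  0.105     ] [ 0.54116968 -0.13583109  0.105     ] (array([ 0.53581684, -0.141698  ,  0.09988538]), np.float64(0.0021659849753150958))
35 [404.408 187.776] [396 179  19  18 250] [257.75968992 168.90697674] [251 164  14  11 129] [ 0.5355511  -0.14233844  0.105     ] [ 0.54139086 -0.13591055  0.105     ] (array([ 0.53581508, -0.14208976,  0.09965766]), np.float64(0.0023597802327850214))
45 [405.44217687 186.78571429] [396 173  21  24 294] [257.85611511 168.68345324] [251 163  15  12 139] [ 0.53748439 -0.14437993  0.105     ] [ 0.54064209 -0.13620434  0.105     ] (array([ 0.53677652, -0.14273719,  0.10085701]), np.float64(0.005203028719142561))
25 [220.22222222 186.62820513] [212 178  18  18 234] [419.57458564 223.81767956] [412 217  16  15 181] [0.53797322 0.21451458 0.105     ] [0.54479597 0.21833375 0.105     ] (array([0.53880703, 0.21629026, 0.09935421]), np.float64(0.0007887947642917865))
35 [220.34979424 186.62962963] [212 178  18  18 243] [419.5320197  223.69950739] [411 217  18  15 203] [0.5379702 0.2142622 0.105    ] [0.54453569 0.21815507 0.105     ] (array([0.53874862, 0.21608053, 0.09949685]), np.float64(0.0009572181647596744))
45 [220.18039216 186.68235294] [211 178  19  18 255] [419.60526316 223.65350877] [411 216  18  17 228] [0.53786632 0.21459301 0.105     ] [0.54435955 0.21822711 0.105     ] (array([0.53865884, 0.21628244, 0.09962978]), np.float64(0.0007501782933020001))
[[ 0.4251 -0.1503  0.04  ]
 [ 0.4125 -0.2805  0.04  ]
 [ 0.6041 -0.3099  0.082 ]
 [ 0.6182 -0.181   0.082 ]][ WARN:0@0.742] global loadsave.cpp:1063 imwrite_ Unsupported depth image for selected encoder is fallbacked to CV_8U.
```

View pics/c1.png

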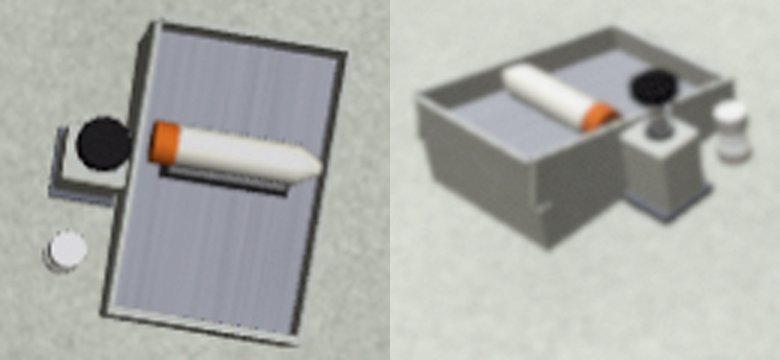

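The wide knob's centre is at about (0.536, -0.142). The two-view height of 0.100 m is the mid-knob, which fits a top at 0.105. The tool shift to get above it is x = +478, y = -345 mm, with the fingers shut.

```bash
python3 -m crank '[20,-15,0,0,0,0,255,50,-36,0,0,0,0,255,85,-61,0,0,0,0,255,120,-87,0,0,0,0,255,155,-112,0,0,0,0,255]'
python3 -m crank '[35,-25,0,0,0,0,255,70,-50,0,0,0,0,255,105,-76,0,0,0,0,255,140,-101,0,0,0,0,255,173,-125,0,0,0,0,255]'
python3 -m crank '[35,-25,0,0,0,0,255,70,-50,0,0,0,0,255,105,-76,0,0,0,0,255,130,-95,0,0,0,0,255,150,-108,0,0,0,0,255]'
python3 -m crank '[0,0,10,0,0,0,255,0,0,25,0,0,0,255,0,0,40,0,0,0,255,0,0,50,0,0,0,255,0,0,50,0,0,0,255]'
python3 - <<'E'
from m import *
o=robot.get_obs();R=cv2.Rodrigues(np.zeros(3))[0]
from scipy.spatial.transform import Rotation as Q
R=Q.from_quat(o["tool_rot"])
print(o["position"],o["time"],o["grip_width"],R.inv().apply(np.array([.536,-.142,.105+robot.nose_length])-o["position"])*1e3,o["ft_force"])
a,b=robot.camera("top")["pixels"],robot.camera("scene")["pixels"]
im=np.hstack([cv2.resize(x[130:270,s:s+140],None,fx=2.8,fy=2.8,interpolation=2) for x,s in((a,360),(b,170))])
cv2.imwrite("pics/c2.png",np.clip(im[:,:,::-1]*1.6,0,255).astype(np.uint8))
E
```

```text
time: 0.52
position: [0.2842, -0.4546, 0.2116]
tool_rot: [0.991, 0.134, -0.0, -0.001]
ft_force: [1.1, -0.3, -0.7]
grip_width: 0.0615
grip_force: 0.0
time: 0.93
position: [0.4145, -0.2918, 0.2118]
tool_rot: [0.991, 0.135, -0.0, -0.0]
ft_force: [0.3, -0.1, 0.5]
grip_width: 0.0284
grip_force: 0.0
time: 1.35
position: [0.5305, -0.146, 0.2117]
tool_rot: [0.991, 0.136, -0.0, -0.001]
ft_force: [0.3, -0.4, -0.1]
grip_width: 0.0018
grip_force: 0.0
time: 1.77
position: [0.5272, -0.149, 0.1594]
tool_rot: [0.991, 0.135, -0.003, -0.002]
ft_force: [-0.7, 0.6, -0.0]
grip_width: 0.0005
grip_force: 0.0
[ 0.52722101 -0.14901373  0.15942545] 1.7667 0.0005011407057158602 [10.46721631 -4.29947437 29.39510061] [-0.71077537  0.60533415 -0.00615689]
```

View pics/c2.png

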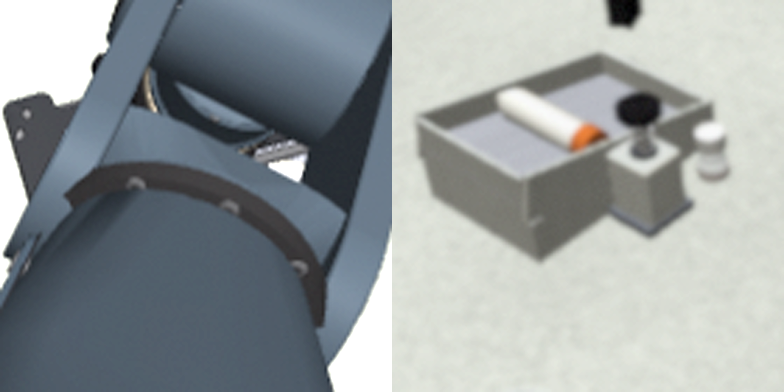

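The fingertips are seen above the knob at (622,10) in the crop, and the knob is at (637,108). I still need about +10, -4 mm sideways before lowering.

```bash

python3 -m crank '[5,-2,0,0,0,0,255,10,-4,0,0,0,0,255,10,-4,8,0,0,0,255,10,-4,15,0,0,0,255,10,-4,15,0,0,0,255]'
python3 - <<'E'
from m import *
from scipy.spatial.transform import Rotation as Q
o=robot.get_obs();R=Q.from_quat(o["tool_rot"])
print(o["position"],R.inv().apply(np.array([.536,-.142,.105+robot.nose_length])-o["position"])*1e3,o["ft_force"])
b=robot.camera("scene")["pixels"]
im=cv2.resize(b[120:240,190:310],None,fx=4,fy=4,interpolation=2)
cv2.imwrite("pics/c3.png",np.clip(im[:,:,::-1]*1.6,0,255).astype(np.uint8))
E
```

```text
time: 2.28
position: [0.537, -0.1424, 0.1456]
tool_rot: [0.991, 0.135, -0.001, -0.001]
ft_force: [-0.6, 0.8, -0.3]
grip_width: 0.0006
grip_force: 0.0
[ 0.53696385 -0.14237558  0.1455885 ] [-0.79254058 -0.59077477 15.59148053] [-0.62081995  0.78184911 -0.30414906]
```

View pics/c3.png

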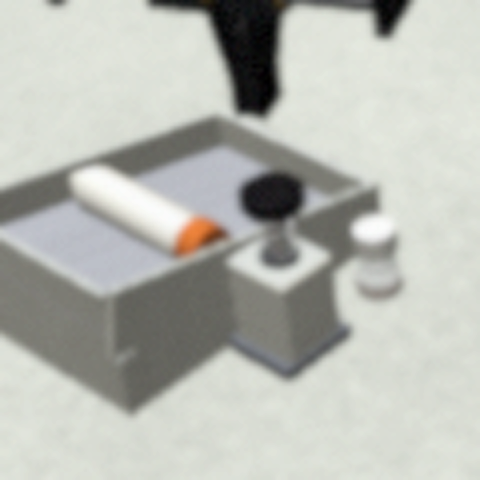

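```bash
python3 - <<'E'
from m import *
S=dict(np.load("scene0.npz"));E=np.linalg.inv(S["extrinsics"])
o=robot.get_obs();p=o["position"];print(p,robot.nose_length)
for P in(p-[0,0,.025],p-[0,0,.006],p,[.536,-.142,.105]):
    print(cv2.projectPoints(np.array([P],float),cv2.Rodrigues(E[:3,:3])[0],E[:3,3],S["intrinsics"],np.array([float(S["k1"]),0,0,0]))[0].ravel())
E
```

```text
[ 0.53712316 -0.14245892  0.14601637] 0.025
[255.57271921 160.65118418]
[254.5613411  152.94109767]
[254.23812166 150.46906871]
[256.90528866 166.79674587]
```

The tip shows at about row 148 in the scene view, but the state predicts row 161. That's a mismatch worth about 31 mm in height, or some sideways offset. I'll look again at rest, closer up.

```bash
python3 - <<'E'
from m import *
S=dict(np.load("scene0.npz"));c=robot.camera("scene");E=np.linalg.inv(c["extrinsics"])
print(np.abs(c["extrinsics"]-S["extrinsics"]).max(),np.abs(c["intrinsics"]-S["intrinsics"]).max(),c["k1"]);o=robot.get_obs();p=o["position"];print(p,o["time"])
pr=lambda P:cv2.projectPoints(np.array([P],float),cv2.Rodrigues(E[:3,:3])[0],E[:3,3],c["intrinsics"],np.array([float(c["k1"]),0,0,0]))[0].ravel()
im=c["pixels"][:,:,::-1].copy()
print(pr([0,0,0.]),pr(p-[0,0,.025]),pr(p+[0,0,.045]))
g=np.clip(im[0:200,180:460]*1.8,0,255).astype(np.uint8); g=cv2.resize(g,None,fx=2.8,fy=2.8,interpolation=2)
for P in([0,0,0.],p-[0,0,.025],p+[0,0,.045]):
    u=(pr(P)-[180,0])*2.8; cv2.drawMarker(g,tuple(int(v) for v in u),(0,0,255),0,8)
cv2.imwrite("pics/c4.png",g)
E
```

```text
0.0 0.0 -0.14263419628302237
[ 0.53744528 -0.14269686  0.14640278] 2.3833
[410.80054503 115.27508912] [255.36724205 160.54459456] [251.53898305 131.22002101]
```

View pics/c4.png

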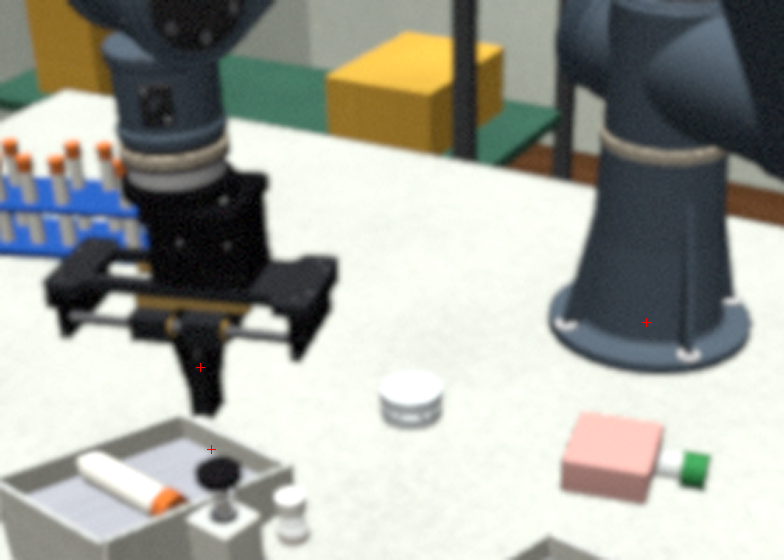

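The base marker sits correctly, so the camera is fine. The tool itself shows about 13 px higher than reported. I'll triangulate the ends of the gripper body using the top view too.

```bash
python3 - <<'E'
from m import *
T=robot.camera("top");S=robot.camera("scene");np.savez("T1.npz",**T);np.savez("S1.npz",**S)
a=cv2.resize(T["pixels"][110:260,330:530],None,fx=3.9,fy=3.9,interpolation=2)[:, :780]
b=cv2.resize(S["pixels"][60:160,180:320],None,fx=5.5,fy=5.5,interpolation=2)
p=np.zeros((585,800,3),np.uint8);p[:585,:780]=a[:585]
cv2.imwrite("pics/c5.png",np.clip(p[:,:,::-1]*1.8,0,255).astype(np.uint8))
cv2.imwrite("pics/c6.png",np.clip(b[:,:,::-1]*1.8,0,255).astype(np.uint8))
E
```

```text
(no output)
```

View pics/c5.png

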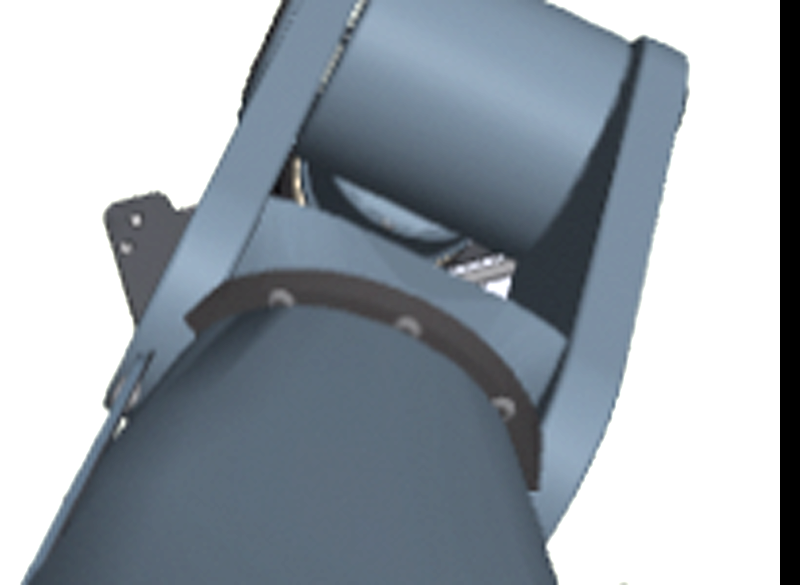

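View pics/c6.png

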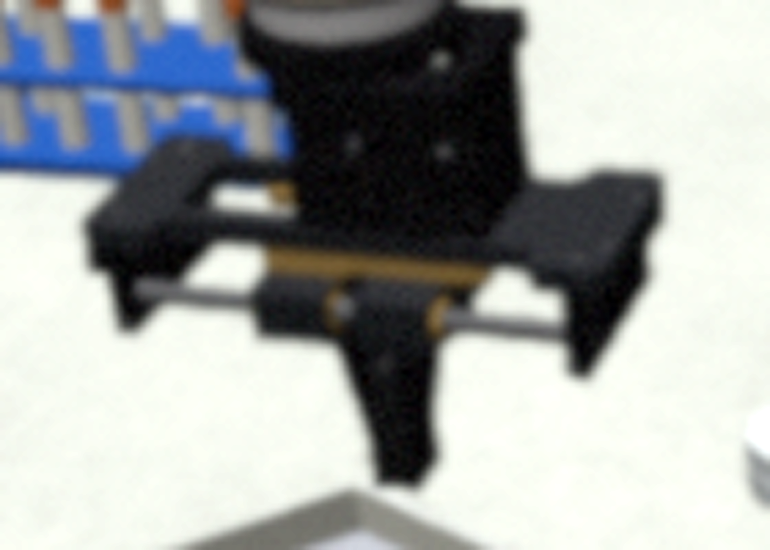

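```bash
python3 - <<'E'
from m import *
T=dict(np.load("T1.npz"));S=dict(np.load("S1.npz"));p=robot.get_obs()["position"];print(p)
for a,b,o in(((357.4,163.3),(285.8,110.9),(.0107,.1015)),((357.7,212.6),(299.1,92.7),(-.0615,.0815))):
    print(tri(ray(T,a),ray(S,b)),p[:2]+o)
E
```

```text
[ 0.53793706 -0.14299045  0.14698372]
(array([ 0.5488136 , -0.04638274,  0.26517795]), np.float64(0.0031537837703202003)) [ 0.54863706 -0.04149045]
(array([ 0.47420992, -0.05415123,  0.26567779]), np.float64(0.021536433499071004)) [ 0.47643706 -0.06149045]
```

Laterally the gripper is where the state says it is (within 5 mm). Only the height disagrees, with the tips really about 30 mm higher. I'll descend in guarded steps and watch the force.

```bash

python3 -m crank '[-1,0,4,0,0,0,255,-2,0,8,0,0,0,255,-2,0,12,0,0,0,255,-2,0,12,0,0,0,255,-2,0,12,0,0,0,255]'
python3 -m crank '[0,0,2,0,0,0,255,0,0,4,0,0,0,255,0,0,6,0,0,0,255,0,0,8,0,0,0,255,0,0,8,0,0,0,255]'
```

```text
time: 2.9
position: [0.5357, -0.1434, 0.1346]
tool_rot: [0.991, 0.135, -0.0, -0.0]
ft_force: [0.2, 1.0, 0.1]
grip_width: 0.0004
grip_force: 0.0
time: 3.32
position: [0.5358, -0.1433, 0.1266]
tool_rot: [0.991, 0.135, -0.0, -0.0]
ft_force: [0.3, -0.0, -0.3]
grip_width: 0.0002
grip_force: 0.0
```

There's no contact at a nominal tip height of 0.102, which confirms the tips are higher than nose_length implies. I'll carry on in small steps.

```bash

python3 -m crank '[0,0,3,0,0,0,255,0,0,6,0,0,0,255,0,0,8,0,0,0,255,0,0,10,0,0,0,255,0,0,10,0,0,0,255]'
python3 - <<'E'
from m import *
c=robot.camera("scene");T=robot.camera("top");o=robot.get_obs();print(o["position"],o["ft_force"])
b=cv2.resize(c["pixels"][110:220,190:310],None,fx=5,fy=5,interpolation=2)
cv2.imwrite("pics/c7.png",np.clip(b[:,:,::-1]*1.8,0,255).astype(np.uint8))
E
```

```text
time: 3.73
position: [0.5358, -0.1434, 0.1165]
tool_rot: [0.991, 0.135, -0.0, -0.0]
ft_force: [0.1, -0.2, -0.4]
grip_width: 0.0003
grip_force: 0.0
[ 0.5360322  -0.14347249  0.11694903] [-1.3517129  -0.64836884 -0.07859318]
```

View pics/c7.png

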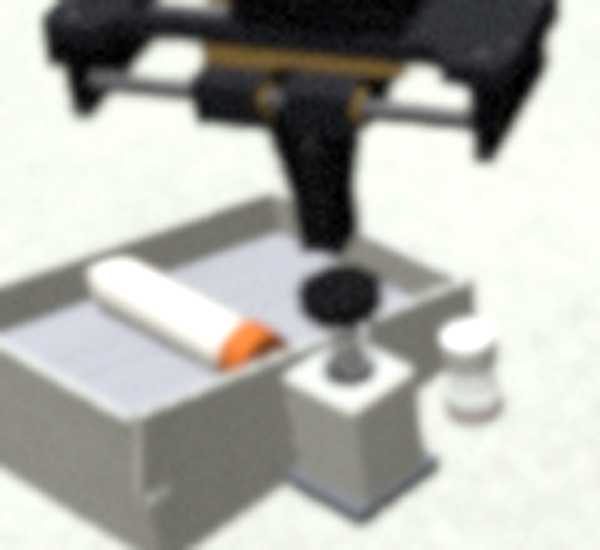

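The tip at (325,248) is above the knob's top centre at (340,290), which leaves about 20 mm to go and roughly 3 mm towards the bench's +y. I'll correct sideways and lower to just short of contact.

```bash

python3 -m crank '[0,-3,3,0,0,0,255,0,-3,6,0,0,0,255,0,-3,9,0,0,0,255,0,-3,12,0,0,0,255,0,-3,12,0,0,0,255]'
python3 -m crank '[0,0,2,0,0,0,255,0,0,4,0,0,0,255,0,0,6,0,0,0,255,0,0,8,0,0,0,255,0,0,8,0,0,0,255]'
python3 -m crank '[0,0,1,0,0,0,255,0,0,2,0,0,0,255,0,0,4,0,0,0,255,0,0,6,0,0,0,255,0,0,6,0,0,0,255]'
```

```text
time: 4.25
position: [0.5348, -0.1404, 0.1043]
tool_rot: [0.991, 0.135, -0.001, -0.0]
ft_force: [0.3, 0.7, 0.3]
grip_width: 0.0003
grip_force: 0.0
time: 4.67
position: [0.535, -0.1405, 0.0966]
tool_rot: [0.991, 0.135, -0.0, -0.0]
ft_force: [0.3, -0.5, -0.3]
grip_width: 0.0005
grip_force: 0.0
time: 5.08
position: [0.5354, -0.1407, 0.0911]
tool_rot: [0.991, 0.135, 0.0, 0.0]
ft_force: [0.2, 0.5, 3.0]
grip_width: 0.0007
grip_force: 1.6
```

Contact: 3 N at z = 0.091, about 3 mm into the travel, so the stop should be near z = 0.074.

```bash

python3 -m crank '[0,0,3,0,0,0,255,0,0,6,0,0,0,255,0,0,9,0,0,0,255,0,0,12,0,0,0,255,0,0,14,0,0,0,255]'
python3 -m crank '[0,0,1,0,0,0,255,0,0,2,0,0,0,255,0,0,3,0,0,0,255,0,0,4,0,0,0,255,0,0,4,0,0,0,255]'
```

```text
time: 5.5
position: [0.5354, -0.1407, 0.0771]
tool_rot: [0.991, 0.135, 0.0, 0.0]
ft_force: [-1.4, 1.1, 6.8]
grip_width: 0.0007
grip_force: 3.8
time: 5.92
position: [0.5355, -0.1407, 0.0748]
tool_rot: [0.991, 0.135, 0.0, 0.0]
ft_force: [-4.1, 1.6, 16.8]
grip_width: 0.0004
grip_force: 8.3
```

It's on the stop (16.8 N, more than the 8 N spring). I'll hold and check that the tube's cap has moved.

```bash

python3 -m crank '[0,0,0,0,0,0,255,0,0,0,0,0,0,255,0,0,0,0,0,0,255,0,0,0,0,0,0,255,0,0,0,0,0,0,255]'
python3 -m crank '[0,0,0,0,0,0,255,0,0,0,0,0,0,255,0,0,0,0,0,0,255,0,0,0,0,0,0,255,0,0,0,0,0,0,255]'
cat > cap.py <<'E'
from m import *
c=robot.camera("scene")
for P in(c["pixels"],np.load("scene0.npz")["pixels"]):
    h=cv2.cvtColor(P,cv2.COLOR_RGB2HSV); m=cv2.inRange(h,(3,130,60),(18,255,255)); m[:120]=0;m[215:]=0;m[:,:170]=0;m[:,320:]=0
    n,l,s,ce=cv2.connectedComponentsWithStats(m); i=1+np.argmax(s[1:,4]); d=dict(c); print(ce[i],s[i,4],onz(d,ce[i],.035),onz(d,ce[i],.056))
print(onz(c,(430,40),0) is None)
E
python3 cap.py
```

```text
time: 6.33
position: [0.5355, -0.1407, 0.0748]
tool_rot: [0.991, 0.135, 0.0, 0.0]
ft_force: [-3.3, 1.1, 16.8]
grip_width: 0.0003
grip_force: 8.2
time: 6.75
position: [0.5355, -0.1407, 0.0748]
tool_rot: [0.991, 0.135, 0.0, 0.0]
ft_force: [-3.5, 0.9, 16.6]
grip_width: 0.0003
grip_force: 8.2
[270.77777778 165.93333333] 45 [ 0.43983626 -0.18078744  0.035     ] [ 0.46386698 -0.16192618  0.056     ]
[238.83636364 178.4       ] 55 [ 0.51458542 -0.21762923  0.035     ] [ 0.53614015 -0.19754762  0.056     ]
False
```

The cap rolled from (0.536,-0.198) to (0.440,-0.181), 97 mm, which matches the tray position. I'll release the plunger and retreat.

```bash

python3 -m crank '[0,0,-4,0,0,0,255,0,0,-9,0,0,0,255,0,0,-15,0,0,0,255,0,0,-22,0,0,0,255,0,0,-30,0,0,0,255]'
python3 -m crank '[0,0,-15,0,0,0,255,0,0,-35,0,0,0,255,0,0,-60,0,0,0,255,0,0,-75,0,0,0,255,0,0,-80,0,0,0,255]'
python3 -m crank '[0,0,0,0,0,0,255,0,0,0,0,0,0,255,0,0,0,0,0,0,255,0,0,0,0,0,0,255,0,0,0,0,0,0,255]'
python3 cap.py; python3 - <<'E'
from m import *
c=robot.camera("scene");print(blob(c,(258,170),13,35),robot.get_obs()["ft_force"])
b=cv2.resize(c["pixels"][110:220,190:310],None,fx=5,fy=5,interpolation=2)
cv2.imwrite("pics/c8.png",np.clip(b[:,:,::-1]*1.8,0,255).astype(np.uint8))
E
```

```text
time: 7.22
position: [0.535, -0.1405, 0.1029]
tool_rot: [0.991, 0.135, -0.0, -0.0]
ft_force: [-0.2, 0.2, 0.2]
grip_width: 0.0005
grip_force: 0.0
time: 7.63
position: [0.5367, -0.1413, 0.1855]
tool_rot: [0.991, 0.135, 0.002, 0.001]
ft_force: [0.4, 0.5, -0.1]
grip_width: 0.0005
grip_force: 0.0
time: 8.05
position: [0.5346, -0.1403, 0.1819]
tool_rot: [0.991, 0.135, -0.001, -0.001]
ft_force: [-0.8, -0.9, 0.1]
grip_width: 0.0004
grip_force: 0.0
[270.58333333 165.875     ] 48 [ 0.43985095 -0.18133123  0.035     ] [ 0.46388119 -0.16245196  0.056     ]
[238.83636364 178.4       ] 55 [ 0.51458542 -0.21762923  0.035     ] [ 0.53614015 -0.19754762  0.056     ]
False
(array([257.51239669, 169.20661157]), array([251, 164,  14,  11, 121], dtype=int32)) [ 0.29598422 -0.13833875  0.04745676]
```

View pics/c8.png

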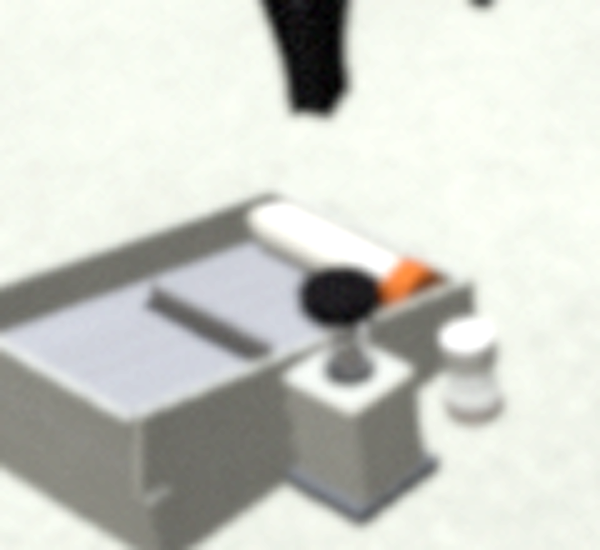

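The tube lies against the front lip, with its cap at (405,283) in the crop. The knob is back up at (340,297), the same place as before, the bar is up, and the gripper is clear.

```bash
python3 -c "
from rig import robot
print(robot.hand_in())"
```

```text
the job is handed in; nothing more can be done
None
```

The job is handed in: I pushed the wide tube's plunger to its stop and held it about a second; the tube rolled into its tray, the plunger came back up, and I never touched the narrow tube's dispenser.

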